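# Refuel the clay firebox

### The arm

A 6-joint arm with a two-finger parallel gripper is mounted at the origin on the work surface. World frame = base frame: x ahead of the robot, y to its left, z up, the work surface at z = 0. Lengths are in m, angles in rad, forces in N, time in s.
With the tool pointing down it reaches from about 0.25 to 0.725 m from the base axis. Payload 4 kg.
Tool frame: the origin (TCP) lies midway between the tips of the shut fingers; the grasp point (between the pads) lies 19 mm behind it; z points along the fingers, y is the direction in which the jaws open and shut (so a half turn about z gives the same grasp; the last joint's range is limited). The gripper opens to 85 mm and grips with 20 to 120 N. Pads are 22 mm wide; open, the fingers measure 114 mm over their backs; the gripper's body (76 mm by 85 mm) begins 54 mm behind the grasp point. The pads swing forward as they close: fully open they stand 13 mm farther back than shut.
Start: joints at [-1.175, 0.241, 0.005, 1.335, 0, 1.571], TCP at [0.193, -0.461, 0.231] pointing down, gripper open.
Joint ranges: [-2.72, 2.72], [-1.05, 1.87], [-1.09, 1.28], [-1.99, 2.15], [-1.42, 1.44], [-3.14, 3.14]. Speed limits (rad/s): [2.79, 2.79, 3.14, 3.14, 3.14, 3.14].

### API

Orientations are given as a unit quaternion [x, y, z, w].
In Python, from workcell import monitor, cams, order gives the robot as it stands.
- The arm moves only by the tool send_rows, never from a script. Its argument "moves" is a list of rows, each a list of 4 numbers: the shift along the tool's x, y, z as a fraction of full scale, then the turn about the tool's z as a fraction of full scale. A call has 1 to 20 rows; each row shifts and turns the commanded pose from where the row before left it, along the tool's axes as they then stand; what a row does not reach is not made up. Full scale, the value 1, is 100 cm for a shift and 0.1 rad for a turn. A row lasts 1/10 s, in which the tool goes at most 50 mm and 8.59 degrees, less where a joint would pass 70% of its speed; a pose out of reach is approached as far as the arm can. A call with a number of a shift or a turn outside -1 to 1 is refused whole. A call with a gripper value outside its range is refused whole. "claw" is the gripper's target within -1 to 1 (fully open at 1, half-way at 0, shut at -1), set as the call begins (left out, the last holds). The fingers move at their own pace and stop on an object; the grip force is fixed at half the most. Time passes only in rows, so rows that do not move let the fingers close. It gives the time, the measured TCP pose, the force and the opening at its end, in the units of the state.
- monitor.get_obs(): the state, without advancing time (a new reading comes with each control period).
- cams.camera(name): name is "side" or "top"; returns (picture, depth): 420x560x3 uint8, blue, green, red; 420x560 float32, m along the optical axis (not along the pixel's ray), 0 where there is no reading.
- cams.camera_info(name): a dict with "intrinsics" (3x3 intrinsics, pixels), "T" (4x4, takes a point from camera to world coordinates). Camera axes: x right, y up, looking along -z (the intrinsics and any distortion apply to the point x, -y, -z); pixel columns grow to the right and rows downward; lengths in m; the calibration is good to about 2 mm. A picture is of the moment at which its call begins. camera_info takes no time and is no camera call.
- order.job_done(): hands the job in, once; it reports no verdict.
The state is a dict: "clock": time; "joint_pos": joint angles; "joint_vel": joint speeds; "tau": joint torques, N m; "eef_pos": TCP position; "tool_rot": TCP orientation; "ft_force": force on the tool from outside, world axes, zero at the start; "ft_torque": the same for the moment, N m; "grip_width": finger opening in m.
Only numpy, scipy, OpenCV 4.12 (cv2) and the standard library are available. Lean on these libraries where they do the work, as an engineer would, in place of code of your own. Each camera call takes 0.05 s, during which the arm holds its last target.

### The job

Push the firebox's hinged iron lid up past its balance point and back until you feel it meet the rest bar behind it, then press it firmly but gently home for about a second so that it stays open by itself. Then stand the fresh black briquette fully down in the round fuel well, without forcing it, and leave the lid open. Leave the burnt briquette and the kitchen things where they are.

Things in the scene. Friction and masses are not known exactly. Their poses are not given: they have to be found in the camera images.
- lid (a joint): Lid angle, rad: 0 shut, pi/2 upright, growing as it swings up and back. Stiff hinge: 4 to 6 N at the tab lifts it; close to upright it hangs where left, else it falls. It meets its rest bar between 1.75 and 2.02 rad. Home = pushed on the bar with 8 to 12 N, steadily, for about 1 s, applied 140 to 200 mm from the hinge line (the swing to the bar needs under 4 N). Pushing over 15 N there strains the hinge.
- lid_hinge (a point): Middle of the hinge line at the firebox's far rim, 115 mm above the bench, level with the shut lid's underside; fixed to the firebox. x from the firebox's front to its back, y along the hinge, z up.
- lid_tab (a point): Point on the underside of the pale pull tab at the lid's front, mid-width, 195 mm from the hinge line; moves with the lid. Tab 44 mm wide (y), 6 mm thick, from the plate's front edge (162 mm from the hinge line) to 212 mm; it sticks out 53 mm past the firebox's front wall, free air beside it and below to the bench, 115 mm lower. It can be pinched across its width. x to the hinge, z out of the upper face.
- lid_plate (a point): Centre of the underside of the lid's dark iron plate, 82 mm from the hinge line; moves with the lid. The plate is 160 mm deep (its edges 2 and 162 mm from the hinge), 230 mm wide, 6 mm thick, 0.65 to 1 kg with the tab. x points to the hinge, z out of the upper face. When open, the underside faces the robot.
- rest: Steel hoop standing on the bench behind the firebox: two posts 180 mm apart, 231 mm tall; origin on the bench midway between them, 155 mm behind the well. In front of its top a rubber-faced cross bar, 12 mm thick, 215 mm above the bench, is held on two screws: its centre is 20 to 46 mm in front of the posts, set differently each time and not measured, so feel for it. It is a little springy: it gives a few mm under a firm push.
- well (a point): Centre of the mouth of the round fuel well: 64 mm diameter, 35 mm deep, 3 mm chamfer, in a level ledge 75 mm above the bench, in the middle of the terracotta firebox (164 mm along x, 240 mm along y). The ledge, 140 by 200 mm, is walled in on all sides; the rim is 40 mm higher. x from front to back, y along the hinge, z up. Covered when the lid is shut.
- fresh_center (a point): Centre (half-way up) of the fresh fuel briquette: BLACK upright cylinder, 60 mm diameter, 70 mm tall, 0.16 to 0.26 kg, on the bench, air holes drawn on its top; z up its axis. Seated in the well, its centre is level with the well's mouth and its top 35 mm stand above the ledge. Brittle: pressing it on the firebox with more than 25 N breaks it.
- burnt_center (a point): Centre of the burnt briquette: same size, PALE pinkish-tan, standing near the fresh one (the two swap places). Leave it.
- wok: Aluminium wok, 300 mm across, 85 mm tall, two loop handles along its y; origin under its middle. Leave it.
- ladle: Steel ladle lying along its y, 360 mm long; origin under its 80 mm bowl, shaft and wooden grip towards -y. Leave it.
- wood_lid: Round wooden wok lid lying flat, 200 mm across, 46 mm with its knob; origin under its middle. Leave it.
- teapot: White ceramic teapot, 132 mm across, 125 mm tall, spout at -y, handle at +y; origin under its middle. Leave it.
- cup: Blue ceramic cup, 70 mm across, 60 mm tall; origin under its middle. Leave it.
- salt_jar: Amber glass jar with a wooden cap, 70 mm across, 100 mm tall; origin under its middle. Leave it.
Not all that is in view belongs to the job. What is shaped like the part that bears fresh_center but pink or turquoise is not meant.

How it is judged:
By the outcome, as a careful person would: the job done as asked, in the order asked, and still so for the second after the job is handed in, with the robot touching nothing.
It also fails if it takes over 72 s, if anything falls off the work surface, if the arm or the gripper's body presses on something with over 40 N, if the wrist force passes 120 N, or if a joint passes its speed limit or range.

## Working session

There is one attempt and no reset: what is moved stays moved. The work goes in short steps, Python scripts to look and compute and a tool call to move; the robot and the scene stay as the last step left them, time stands still between calls to the robot, and variables do not carry over. Pictures are saved under pics/ and viewed, and the job is handed in when it is done.

Besides the shell and the picture viewer there is one more tool, called as name([rows], argument=value, ...), one row to a line, values as JSON. send_rows: Moves the arm, as the interface text tells. Its arguments: {"type":"object","properties":{"moves":{"type":"array","items":{"type":"array","items":{"type":"number","minimum":-1,"maximum":1}}},"claw":{"type":"number"}},"required":["moves"]}

```bash
ls; mkdir -p pics; python3 - <<'E'
from workcell import monitor, cams, order
import cv2,numpy as np
print(monitor.get_obs())
for n in ("side","top"):
    im,d=cams.camera(n); cv2.imwrite(f"pics/{n}0.png",im); np.savez(f"{n}0.npz",im=im,d=d)
    i=cams.camera_info(n); print(n,i)
E
```

```text
pics
{'clock': 0.0, 'joint_pos': array([-1.17501383e+00,  2.41435815e-01,  3.70718790e-03,  1.33518812e+00,
       -6.50813387e-06,  1.57079979e+00]), 'joint_vel': array([-0.00082055,  0.00037767,  0.0010397 , -0.00041339,  0.00096393,
        0.00010842]), 'tau': array([ 6.91492414e-05, -3.72318292e+01,  2.52406257e+01,  1.69341668e-02,
        4.62652031e-05,  2.95126569e-06]), 'eef_pos': array([ 0.19251805, -0.46076132,  0.23039505]), 'tool_rot': array([ 9.80483131e-01,  1.96600369e-01, -2.11632383e-04, -1.03888033e-03]), 'ft_force': array([-0.3492652 ,  0.24965244, -0.02893261]), 'ft_torque': array([-0.07103246, -0.03354398, -0.00194233]), 'grip_width': 0.08553811775073804}
side {'intrinsics': array([[528.64454126,   0.        , 277.21288025],
       [  0.        , 528.64454126, 209.08915298],
       [  0.        ,   0.        ,   1.        ]]), 'T': array([[-0.72016286,  0.38915379, -0.57439079, -0.41750284],
       [-0.6936601 , -0.42077553,  0.58462262,  0.94249047],
       [-0.01418148,  0.81945548,  0.57296737,  1.02656223],
       [ 0.        ,  0.        ,  0.        ,  1.        ]])}
top {'intrinsics': array([[522.14540309,   0.        , 277.10761053],
       [  0.        , 522.14540309, 211.19912037],
       [  0.        ,   0.        ,   1.        ]]), 'T': array([[ 0.00627053,  0.99845723, -0.05517108,  0.43787658],
       [-0.9997882 ,  0.00517828, -0.01991835, -0.0330246 ],
       [-0.01960193,  0.0552843 ,  0.99827822,  1.78442206],
       [ 0.        ,  0.        ,  0.        ,  1.        ]])}
```

View pics/side0.png

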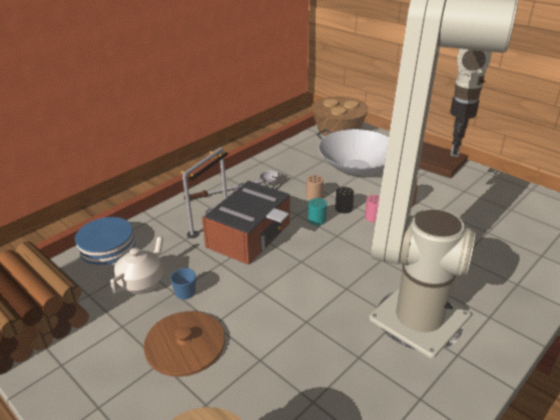

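View pics/top0.png

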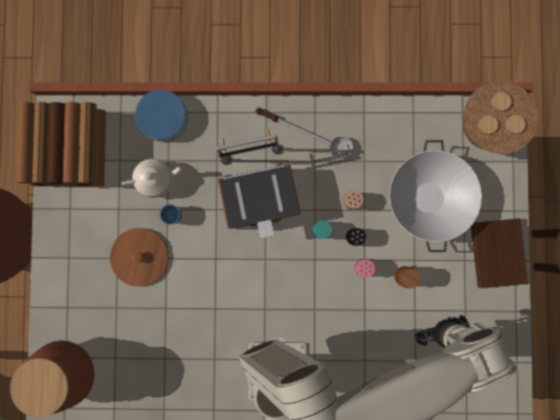

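Top view candidates: turquoise at (322,229), black at (356,237), pink at (365,268), pale tan at (354,200). The black one at (356,237) fits the fresh briquette and the tan one is the burnt briquette. Next I'll enlarge the crops.

```bash
python3 - <<'E'
import cv2,numpy as np
t=np.load("top0.npz")["im"]; s=np.load("side0.npz")["im"]
cv2.imwrite("pics/c1.png",cv2.resize(t[120:300,205:405],None,fx=4,fy=4,interpolation=cv2.INTER_CUBIC)[:600*2:1][:720][:, :800][:600])
cv2.imwrite("pics/c2.png",cv2.resize(s[130:270,170:400],None,fx=3.4,fy=3.4,interpolation=cv2.INTER_CUBIC))
E
```

```text
(no output)
```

View pics/c1.png

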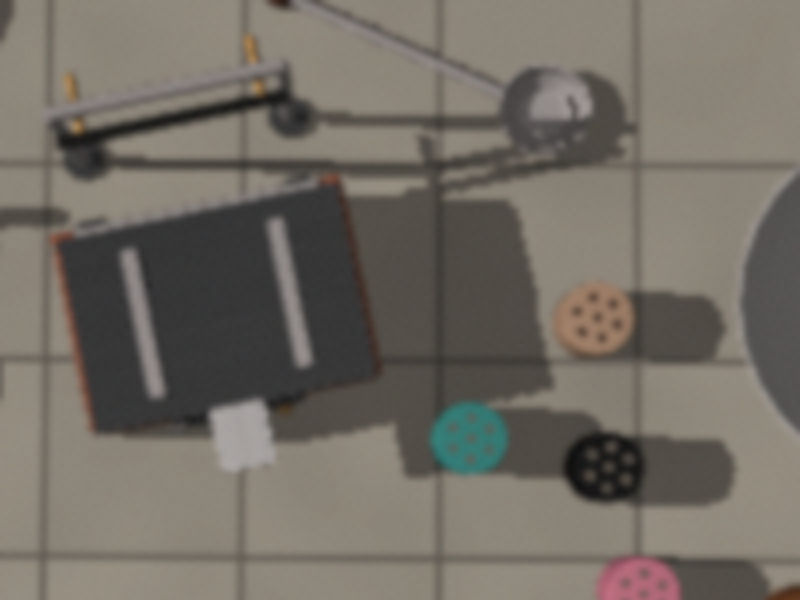

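View pics/c2.png

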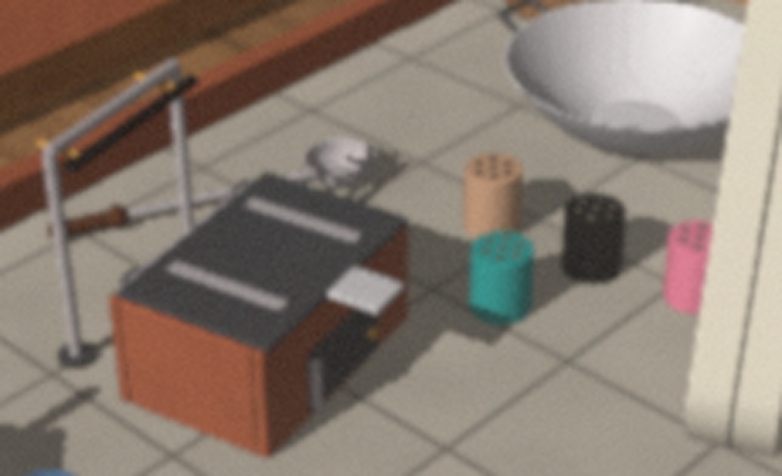

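```bash
cat > h.py <<'E'
import numpy as np, cv2
from workcell import monitor, cams, order
def ray(n,u,v,z):
    i=cams.camera_info(n);K=i["intrinsics"];T=i["T"]
    d=T[:3,:3]@np.array([(u-K[0,2])/K[0,0],-(v-K[1,2])/K[1,1],-1]);o=T[:3,3]
    return o+d*(z-o[2])/d[2]
def proj(n,p):
    i=cams.camera_info(n);K=i["intrinsics"];T=i["T"]
    c=T[:3,:3].T@(np.array(p)-T[:3,3]); return K[0,2]+K[0,0]*c[0]/-c[2],K[1,2]-K[1,1]*c[1]/-c[2]
def cloud(n,d):
    i=cams.camera_info(n);K=i["intrinsics"];T=i["T"]
    v,u=np.mgrid[0:420,0:560]
    P=np.stack([(u-K[0,2])/K[0,0]*d,-(v-K[1,2])/K[1,1]*d,-d],-1)
    return P@T[:3,:3].T+T[:3,3]
E
python3 - <<'E'
from h import *
C=lambda u,v,z:ray("top",205+u/4,120+v/4,z)
FR=C(380,372,.121);FL=C(95,432,.121);BL=C(52,238,.121);BR=C(340,180,.121)
print("corners",FR,FL,BL,BR)
print("lens",[np.linalg.norm(a-b) for a,b in((FR,FL),(BL,BR),(FL,BL),(FR,BR))])
print("yaw",[np.degrees(np.arctan2(*(a-b)[[1,0]])) for a,b in((FL,FR),(BL,BR),(BL,FL),(BR,FR))])
tab=[C(*q,.121) for q in((211,410),(266,400),(274,464),(222,472))];print("tab",tab,np.mean(tab,0))
im,d=[np.load("top0.npz")[k] for k in("im","d")]
P=cloud("top",d)
for n,(u,v) in dict(black=(356,237),tan=(354,200),turq=(322,229),pink=(365,268)).items():
    w=P[v-20:v+21,u-20:u+21]; m=(w[...,2]>.06)&(w[...,2]<.08)&(np.linalg.norm(w[...,:2]-ray("top",u,v,.07)[:2],axis=-1)<.045)
    q=w[m]; print(n,ray("top",u,v,.07),(q.min(0)+q.max(0))/2,q.mean(0),q.max(0)-q.min(0),len(q))
m=(abs(P[...,2]-.121)<.005); 
mm=np.zeros_like(m);mm[150:245,210:310]=1;m&=mm
q=P[m];print("lid z",q[:,2].mean(),len(q)); r=cv2.minAreaRect(q[:,:2].astype(np.float32)*1000);print(r)
E
```

```text
corners [ 0.52443654 -0.07286232  0.121     ] [0.47530845 0.15418241 0.121     ] [0.63070522 0.19052407 0.121     ] [ 0.6783323  -0.04023723  0.121     ]
lens [np.float64(0.2322991107912503), np.float64(0.23562494616255347), np.float64(0.159589698412394), np.float64(0.15731593131196542)]
yaw [np.float64(102.20946963629164), np.float64(101.66159604540405), np.float64(13.162837641083787), np.float64(11.969198045294965)]
tab [array([0.49338601, 0.06169552, 0.121     ]), array([0.50160702, 0.01787439, 0.121     ]), array([0.45068009, 0.01115542, 0.121     ]), array([0.44406553, 0.05252017, 0.121     ])] [0.47243466 0.03581137 0.121     ]
black [ 0.44945701 -0.25740555  0.07      ] [ 0.45112637 -0.2608008   0.07022283] [ 0.45087844 -0.26049581  0.07051671] [0.05565018 0.06017221 0.01877531] 259
tan [ 0.57076368 -0.25110674  0.07      ] [ 0.57279362 -0.25152297  0.06965157] [ 0.57290987 -0.251156    0.06989492] [0.05704148 0.05911885 0.01869213] 258
turq [ 0.47496127 -0.14633867  0.07      ] [ 0.47346587 -0.14780523  0.06966323] [ 0.47347211 -0.14799818  0.06983313] [0.05599415 0.05619379 0.01902385] 254
pink [ 0.34873609 -0.28644439  0.07      ] [ 0.34697184 -0.2876629   0.07056933] [ 0.34762632 -0.28817912  0.0699644 ] [0.05568643 0.0586873  0.01829405] 262
lid z 0.12109674230683908 3142
((556.214599609375, 53.91267395019531), (220.64886474609375, 238.85646057128906), 12.092962265014648)
```

```bash
python3 - <<'E'
import cv2,numpy as np
s=np.load("side0.npz")["im"];t=np.load("top0.npz")["im"]
cv2.imwrite("pics/c3.png",cv2.resize(s[180:262,200:300],None,fx=7,fy=7,interpolation=cv2.INTER_CUBIC))
cv2.imwrite("pics/c4.png",cv2.resize(t[158:243,215:305],None,fx=7,fy=7,interpolation=cv2.INTER_CUBIC))
E
```

```text
(no output)
```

View pics/c3.png

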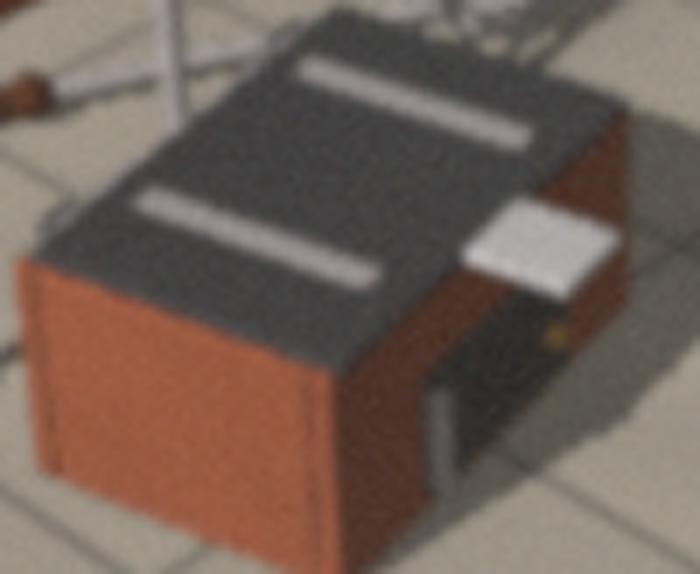

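View pics/c4.png

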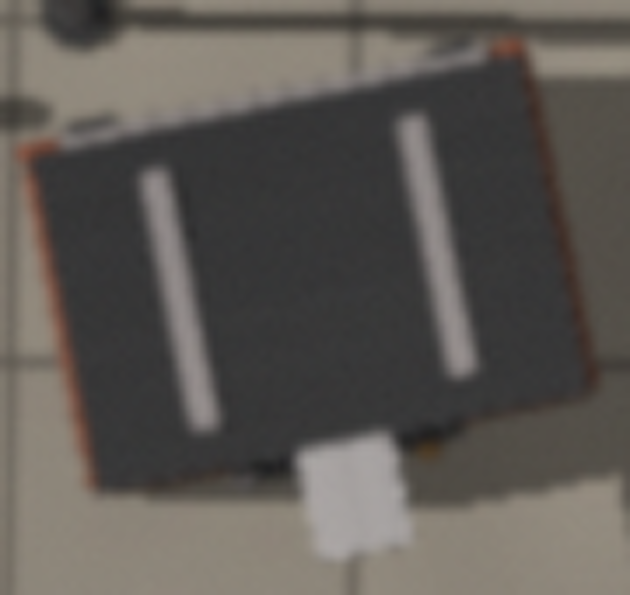

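The side crop shows the tab corners at about (520,197), (462,255), (565,298) and (620,238), and the plate corners at (335,372), (625,105), (335,12) and (38,258). The top crop shows the tab at (297,452), (392,433), (408,545) and (325,558). I'll combine these.

```bash
python3 - <<'E'
from h import *
S=lambda u,v:ray("side",200+u/7,180+v/7,.121)
T=lambda u,v:ray("top",215+u/7,158+v/7,.121)
# local coords (dist from hinge a (toward front), y)
loc=dict(tfl=(-.212,.022),tfr=(-.212,-.022),tbl=(-.162,.022),tbr=(-.162,-.022),pfl=(-.162,.115),pfr=(-.162,-.115),pbl=(-.002,.115),pbr=(-.002,-.115))
obs=[(S,dict(tbl=(462,255),tbr=(520,197),tfl=(565,298),tfr=(620,238),pfl=(335,372),pfr=(622,105),pbr=(335,12),pbl=(38,258))),
(T,dict(tbl=(297,452),tbr=(392,433),tfr=(408,545),tfl=(320,558),pfl=(97,490),pfr=(592,388),pbr=(522,60),pbl=(33,155)))]
def fit(A,B):
    ca,cb=A.mean(0),B.mean(0);a=A-ca;b=B-cb
    th=np.arctan2((a[:,0]*b[:,1]-a[:,1]*b[:,0]).sum(),(a*b).sum())
    R=np.array([[np.cos(th),-np.sin(th)],[np.sin(th),np.cos(th)]])
    t=cb-R@ca; return np.degrees(th),t,(B-(A@R.T+t))
AA=[];BB=[]
for f,o in obs:
    A=np.array([loc[k] for k in o]);B=np.array([f(*v)[:2] for v in o.values()]);AA.append(A);BB.append(B)
    th,t,r=fit(A,B);print(th,t,np.round(r*1000,1).tolist())
th,t,r=fit(np.vstack(AA),np.vstack(BB));print(th,t)
th=np.radians(th);ex=np.array([np.cos(th),np.sin(th)]);print("grip195",t-.195*ex,"well",t-.082*ex,"rest",t+.073*ex,ex)
o=monitor.get_obs();from scipy.spatial.transform import Rotation as R
print(R.from_quat(o["tool_rot"]).as_matrix().round(4))
E
```

```text
12.562550335280193 [0.6491687  0.08223913] [[2.1, -0.6], [4.4, -4.6], [-1.6, 2.9], [1.1, -0.7], [3.0, 0.3], [0.7, 4.2], [-5.0, 2.2], [-4.6, -3.6]]
11.583093032818546 [0.65571084 0.07379491] [[0.6, -0.1], [0.6, -0.2], [-1.3, 2.2], [1.4, -0.9], [1.4, -0.1], [3.0, -0.1], [-3.6, 0.4], [-2.0, -1.1]]
12.069534592297252 [0.65244619 0.0780105 ]
grip195 [0.46175675 0.03723627] well [0.57225883 0.06086441] rest [0.72383249 0.0932747 ] [0.97789456 0.20909862]
[[ 9.227e-01  3.856e-01 -7.000e-04]
 [ 3.856e-01 -9.227e-01  1.700e-03]
 [ 0.000e+00 -1.800e-03 -1.000e+00]]
```

send_rows([
  [0, 0, 0, 0.93],
  [0, 0, 0, 0.93],
  [0.031, -0.036, 0, 0],
  [0.031, -0.036, 0, 0],
  [0.031, -0.036, 0, 0],
  [0.031, -0.036, 0, 0],
  [0.031, -0.036, 0, 0],
  [0.031, -0.036, 0, 0],
  [0.031, -0.036, 0, 0],
  [0.031, -0.036, 0, 0],
  [0.031, -0.036, 0, 0],
  [0.031, -0.036, 0, 0],
  [0.031, -0.036, 0, 0],
  [0.027, -0.033, 0, 0],
  [0, 0, 0, 0],
  [0, 0, 0, 0],
], claw=1)

```text
clock: 1.7
eef_pos: [0.463, 0.0357, 0.2306]
tool_rot: [0.994, 0.106, -0.001, 0.0]
ft_force: [-0.9, -0.8, -0.1]
grip_width: 0.0856
```

```bash
python3 - <<'E'
from h import *
s,d=cams.camera("side");t,_=cams.camera("top")
a=cv2.resize(s[110:270,180:340],(560,560),interpolation=cv2.INTER_CUBIC)
cv2.imwrite("pics/d1.png",a); cv2.imwrite("pics/d2.png",t)
print(monitor.get_obs()["joint_pos"])
E
```

```text
[ 7.40440532e-02  1.70494929e-01 -8.46400115e-02  1.31712150e+00
 -3.06335759e-04  3.00652302e+00]
```

View pics/d1.png

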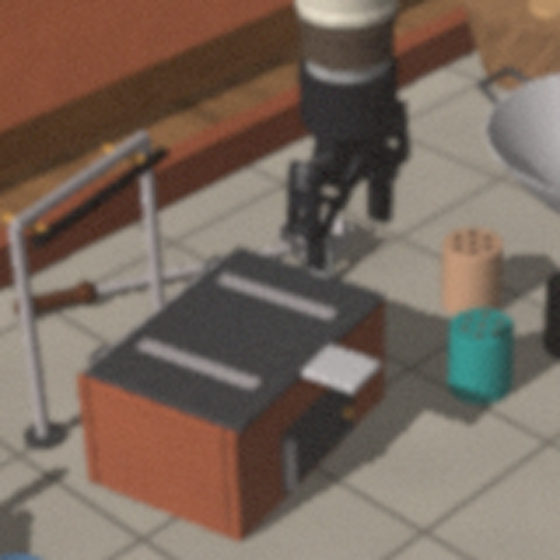

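View pics/d2.png

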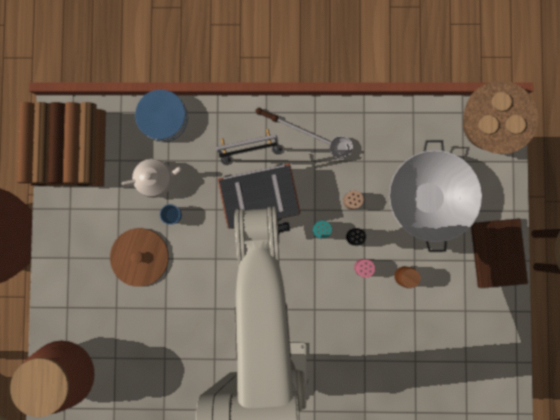

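send_rows([
  [0, 0, 0.03, 0],
  [0, 0, 0.03, 0],
  [0, 0, 0.03, 0],
  [0, 0, 0.02, 0],
  [0, 0, 0.015, 0],
  [0, 0, 0.01, 0],
  [0, 0, 0, 0],
  [0, 0, 0, 0],
])

```text
clock: 2.6
eef_pos: [0.4636, 0.0343, 0.0969]
tool_rot: [0.995, 0.104, 0.0, 0.0]
ft_force: [0.3, 1.1, 1.5]
grip_width: 0.0858
```

```bash
python3 - <<'E'
from h import *
s,d=cams.camera("side")
print(proj("side",(.463,.0357,.0956)))
a=cv2.resize(s[140:260,210:340],(780,720),interpolation=cv2.INTER_CUBIC)[:600]
cv2.imwrite("pics/d3.png",a)
E
```

```text
(np.float64(279.9419650904684), np.float64(222.11779524079327))
```

View pics/d3.png

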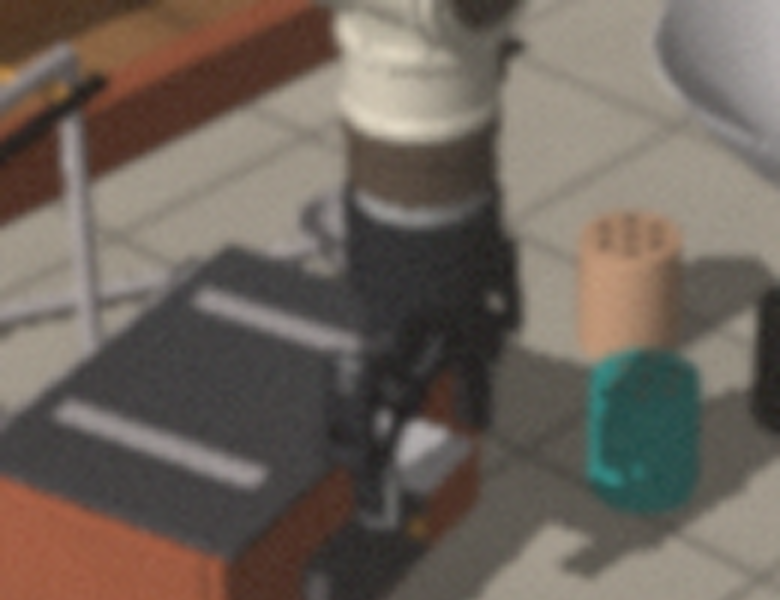

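The near finger stands beside the tab (light pad at about (380,510) in the crop). The tab lies between the fingers, so I'm closing.

send_rows([
  [0, 0, 0, 0],
  [0, 0, 0, 0],
  [0, 0, 0, 0],
  [0, 0, 0, 0],
  [0, 0, 0, 0],
  [0, 0, 0, 0],
  [0, 0, 0, 0],
  [0, 0, 0, 0],
], claw=-1)

```text
clock: 3.45
eef_pos: [0.4636, 0.0358, 0.0973]
tool_rot: [0.994, 0.105, 0.001, -0.001]
ft_force: [-1.4, 1.8, 5.6]
grip_width: 0.0425
```

send_rows([
  [0.0004, 0, -0.0097, 0],
  [0.0022, 0, -0.0194, 0],
  [0.0042, 0, -0.019, 0],
  [0, 0, 0, 0],
])

```text
clock: 3.85
eef_pos: [0.4699, 0.0371, 0.1456]
tool_rot: [0.994, 0.105, -0.0, -0.001]
ft_force: [0.3, 4.2, -5.8]
grip_width: 0.0427
```

send_rows([
  [0.006, 0, -0.0185, 0],
  [0.0079, 0, -0.0178, 0],
  [0.0096, 0, -0.017, 0],
  [0.0113, 0, -0.0159, 0],
  [0, 0, 0, 0],
])

```text
clock: 4.35
eef_pos: [0.5027, 0.0442, 0.2131]
tool_rot: [0.994, 0.105, -0.002, -0.001]
ft_force: [-4.6, 3.8, -5.2]
grip_width: 0.0425
```

send_rows([
  [0.0128, 0, -0.0147, 0],
  [0.0142, 0, -0.0134, 0],
  [0.0155, 0, -0.0119, 0],
  [0.0166, 0, -0.0103, 0],
  [0.0175, 0, -0.0086, 0],
  [0.0183, 0, -0.0068, 0],
  [0, 0, 0, 0],
])

```text
clock: 5.05
eef_pos: [0.5971, 0.0644, 0.2783]
tool_rot: [0.995, 0.104, -0.001, -0.001]
ft_force: [-2.8, 5.5, -1.1]
grip_width: 0.0423
```

send_rows([
  [0.0189, 0, -0.0049, 0],
  [0.0193, 0, -0.003, 0],
  [0.0195, 0, -0.0011, 0],
  [0.014, 0, 0.0005, 0],
  [0, 0, 0, 0],
  [0, 0, 0, 0],
])

```text
clock: 5.65
eef_pos: [0.6676, 0.0777, 0.2874]
tool_rot: [0.995, 0.105, 0.001, 0.001]
ft_force: [0.2, -0.3, -0.4]
grip_width: 0.0126
```

```bash
python3 - <<'E'
from h import *
s,d=cams.camera("side");t,_=cams.camera("top")
print(monitor.get_obs()["grip_width"])
a=cv2.resize(s[100:270,180:340],(560,595),interpolation=cv2.INTER_CUBIC)
cv2.imwrite("pics/e1.png",a); cv2.imwrite("pics/e2.png",cv2.resize(t[110:260,190:340],(600,600),interpolation=cv2.INTER_CUBIC))
E
```

```text
-8.00040848407244e-05
```

View pics/e1.png

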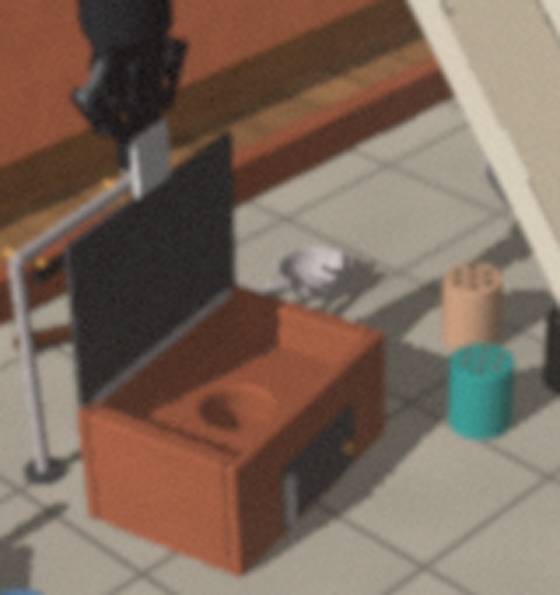

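View pics/e2.png

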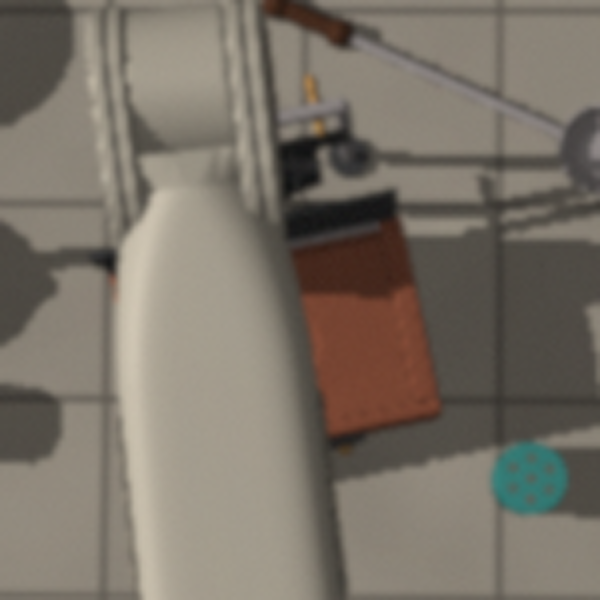

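```bash
python3 - <<'E'
from h import *
s,d=cams.camera("side");np.savez("side1.npz",im=s,d=d)
P=cloud("side",d)
th=np.radians(12);ex=np.array([np.cos(th),np.sin(th)]);ey=np.array([-ex[1],ex[0]])
H=np.array([.654,.0765])
q=P.reshape(-1,3);x=(q[:,:2]-H)@ex;y=(q[:,:2]-H)@ey
for z0 in np.arange(.12,.34,.02):
    m=(abs(y)<.11)&(abs(q[:,2]-z0)<.01)&(abs(x)<.06)&(y<.08)
    if m.sum()>3: print(round(z0,2),m.sum(),np.percentile(x[m],[10,50,90]).round(4))
print(monitor.get_obs()["clock"])
E
```

```text
0.12 309 [-0.0179 -0.0032  0.0018]
0.14 199 [-0.0031 -0.0006  0.0018]
0.16 209 [-0.0044 -0.0019  0.0006]
0.18 215 [-0.0051 -0.0025  0.    ]
0.2 211 [-0.0055 -0.0031 -0.0006]
0.22 246 [-0.0061 -0.0034  0.    ]
0.24 215 [-0.0068 -0.0044 -0.0017]
0.26 236 [-0.0078 -0.0051 -0.0027]
0.28 149 [-0.0082 -0.0052 -0.0014]
0.3 80 [-0.0089 -0.006   0.011 ]
0.32 89 [-0.0092 -0.0055  0.0066]
0.34 111 [-0.0033  0.0004  0.0166]
5.8
```

send_rows([
  [0.008, 0, 0, 0],
  [0, 0, -0.02, 0],
  [0, 0, -0.03, 0],
  [0, 0, -0.025, 0],
  [0, 0, 0, 0],
  [0, 0, 0, 0],
])

```text
clock: 6.4
eef_pos: [0.6749, 0.0798, 0.3634]
tool_rot: [0.995, 0.105, 0.001, 0.0]
ft_force: [0.2, 0.3, -0.8]
grip_width: 0.0001
```

send_rows([
  [-0.03, 0, 0, 0],
  [-0.03, 0, 0, 0],
  [-0.03, 0, 0, 0],
  [-0.02, 0, 0, 0],
  [0, 0, 0, 0],
  [0, 0, 0.03, 0],
  [0, 0, 0.03, 0],
  [0, 0, 0.028, 0],
  [0, 0, 0, 0],
  [0, 0, 0, 0],
])

```text
clock: 7.4
eef_pos: [0.5671, 0.057, 0.274]
tool_rot: [0.995, 0.105, -0.001, -0.0]
ft_force: [0.1, -0.6, 0.4]
grip_width: 0.0
```

```bash
python3 - <<'E'
from h import *
s,d=cams.camera("side")
a=cv2.resize(s[100:270,180:340],(560,595),interpolation=cv2.INTER_CUBIC)
cv2.imwrite("pics/e3.png",a)
o=monitor.get_obs();print(o["eef_pos"],o["ft_force"],o["joint_pos"])
E
```

```text
[0.56791002 0.05709603 0.2754599 ] [-0.47749441 -0.22012403  0.52770342] [1.00190273e-01 3.72393476e-01 3.01283991e-01 1.49892509e+00
 1.90659644e-05 3.03197852e+00]
```

View pics/e3.png

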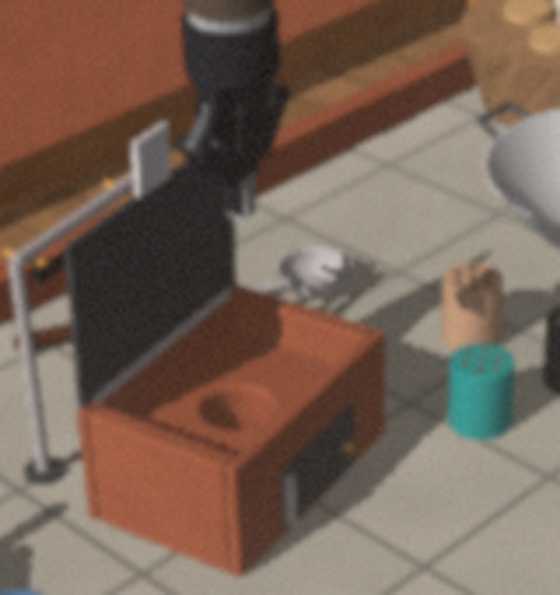

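send_rows([
  [0.02, 0, 0, 0],
  [0.02, 0, 0, 0],
  [0.02, 0, 0, 0],
  [0.01, 0, 0, 0],
  [0.01, 0, 0, 0],
  [0.01, 0, 0, 0],
  [0, 0, 0, 0],
])

```text
clock: 8.15
eef_pos: [0.6571, 0.0761, 0.276]
tool_rot: [0.994, 0.105, 0.002, -0.0]
ft_force: [-0.2, 0.4, 0.0]
grip_width: 0.0002
```

send_rows([
  [0.005, 0, 0, 0],
  [0.005, 0, 0, 0],
  [0, 0, 0, 0],
])

```text
clock: 8.45
eef_pos: [0.6656, 0.0779, 0.2751]
tool_rot: [0.995, 0.105, 0.0, -0.0]
ft_force: [0.4, -0.5, -0.3]
grip_width: -0.0001
```

send_rows([
  [0.004, 0, 0, 0],
  [0.004, 0, 0, 0],
  [0, 0, 0, 0],
])

```text
clock: 8.75
eef_pos: [0.6733, 0.0796, 0.2746]
tool_rot: [0.995, 0.105, 0.0, -0.0]
ft_force: [0.4, 0.0, -0.4]
grip_width: -0.0001
```

```bash
cat > lid.py <<'E'
from h import *
s,d=cams.camera("side")
P=cloud("side",d)
th=np.radians(12);ex=np.array([np.cos(th),np.sin(th)]);ey=np.array([-ex[1],ex[0]])
H=np.array([.654,.0765])
q=P.reshape(-1,3);x=(q[:,:2]-H)@ex;y=(q[:,:2]-H)@ey;z=q[:,2]
X=[];Z=[]
for z0 in np.arange(.14,.27,.01):
    m=(y>.03)&(y<.11)&(abs(z-z0)<.005)&(x>-.03)&(x<.09)
    if m.sum()>5: X.append(np.median(x[m]));Z.append(z0)
p=np.polyfit(Z,X,1);print("lid",np.pi/2+np.arctan(p[0]),"x at .115",np.polyval(p,.115),np.round(X,3))
a=cv2.resize(s[100:270,180:340],(560,595),interpolation=cv2.INTER_CUBIC)
import sys;cv2.imwrite(f"pics/{sys.argv[1]}.png",a)
o=monitor.get_obs();print(o["eef_pos"],o["ft_force"],o["clock"])
E
python3 lid.py f1
```

```text
lid 1.7474878361963913 x at .115 0.0008079996337476171 [0.005 0.008 0.009 0.01  0.012 0.014 0.016 0.019 0.02  0.022 0.023 0.024
 0.027]
[0.67316427 0.07956168 0.27466312] [0.42116375 0.83868424 0.21113165] 8.8
```

View pics/f1.png

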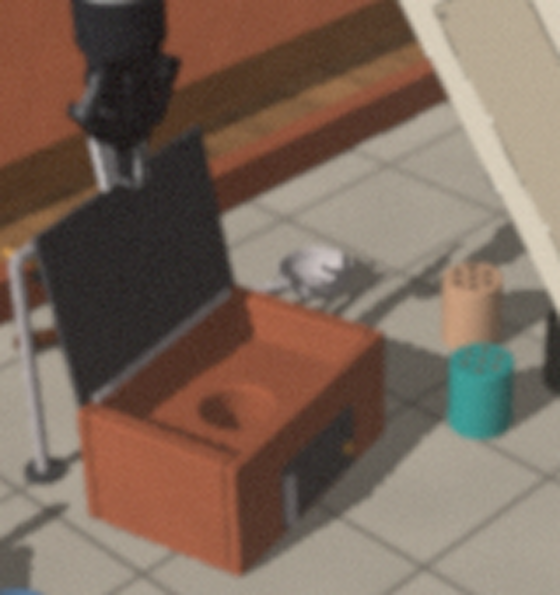

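send_rows([
  [0.003, 0, 0, 0],
  [0.003, 0, 0, 0],
  [0, 0, 0, 0],
])

```text
clock: 9.1
eef_pos: [0.6791, 0.0808, 0.2746]
tool_rot: [0.995, 0.105, 0.0, -0.0]
ft_force: [-0.3, 0.3, 0.6]
grip_width: 0.0002
```

send_rows([
  [0.003, 0, 0, 0],
  [0.003, 0, 0, 0],
  [0, 0, 0, 0],
])

```text
clock: 9.4
eef_pos: [0.685, 0.0821, 0.2746]
tool_rot: [0.995, 0.105, 0.0, -0.0]
ft_force: [-0.5, 0.3, 0.5]
grip_width: 0.0002
```

send_rows([
  [0.003, 0, 0, 0],
  [0.003, 0, 0, 0],
  [0, 0, 0, 0],
])

```text
clock: 9.7
eef_pos: [0.6908, 0.0834, 0.2746]
tool_rot: [0.994, 0.105, 0.0, -0.0]
ft_force: [0.4, 0.8, 0.0]
grip_width: -0.0001
```

send_rows([
  [0.003, 0, 0, 0],
  [0.003, 0, 0, 0],
  [0, 0, 0, 0],
])

```text
clock: 10.0
eef_pos: [0.6967, 0.0846, 0.2746]
tool_rot: [0.995, 0.105, -0.0, -0.0]
ft_force: [0.3, -0.2, -0.1]
grip_width: -0.0002
```

```bash
python3 lid.py f2
```

```text
lid 1.9717746566194854 x at .115 0.00228938487271 [0.011 0.018 0.022 0.026 0.03  0.035 0.038 0.043 0.047 0.051 0.055 0.06
 0.063]
[0.69651554 0.08454222 0.2745809 ] [ 0.35511021 -0.50066128 -0.30084602] 10.05
```

send_rows([
  [0.003, 0, 0, 0],
  [0.003, 0, 0, 0],
  [0, 0, 0, 0],
])

```text
clock: 10.35
eef_pos: [0.7026, 0.0858, 0.2746]
tool_rot: [0.994, 0.105, -0.0, -0.0]
ft_force: [-0.3, -0.2, 0.0]
grip_width: 0.0001
```

```bash
python3 lid.py f3
```

```text
lid 1.9710450708599938 x at .115 0.002291262867939639 [0.013 0.017 0.021 0.026 0.03  0.034 0.038 0.042 0.047 0.051 0.055 0.06
 0.063]
[0.70239444 0.08579178 0.27459405] [-0.37680992 -0.09635893 -0.35855431] 10.4
```

View pics/f3.png

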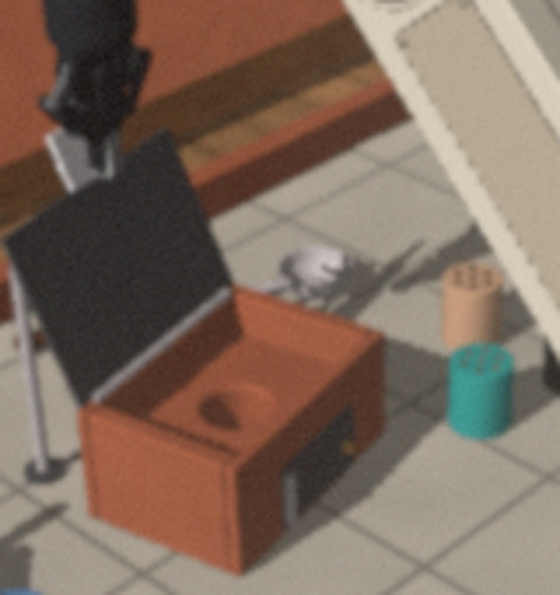

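send_rows([
  [0.003, 0, 0, 0],
  [0.002, 0, 0, 0],
  [0, 0, 0, 0],
])

```text
clock: 10.7
eef_pos: [0.7074, 0.0868, 0.2746]
tool_rot: [0.995, 0.105, -0.0, 0.0]
ft_force: [0.2, -0.5, -0.1]
grip_width: 0.0002
```

send_rows([
  [0.002, 0, 0, 0],
  [0.002, 0, 0, 0],
  [0, 0, 0, 0],
])

```text
clock: 11.0
eef_pos: [0.7112, 0.0877, 0.2746]
tool_rot: [0.995, 0.105, -0.0, -0.0]
ft_force: [0.9, 1.2, 0.3]
grip_width: -0.0
```

send_rows([
  [0.002, 0, 0, 0],
  [0, 0, 0, 0],
])

```text
clock: 11.2
eef_pos: [0.7131, 0.0881, 0.2747]
tool_rot: [0.995, 0.105, -0.0, -0.0]
ft_force: [-0.2, -0.3, 0.7]
grip_width: -0.0001
```

send_rows([
  [0.002, 0, 0, 0],
  [0, 0, 0, 0],
])

```text
clock: 11.4
eef_pos: [0.7151, 0.0885, 0.2747]
tool_rot: [0.995, 0.105, 0.0, -0.0]
ft_force: [0.5, -0.8, 0.0]
grip_width: 0.0
```

```bash
python3 - <<'E'
from h import *
o=monitor.get_obs();print(o["eef_pos"],o["ft_force"],o["joint_pos"],o["tau"])
for i in range(3): print(monitor.get_obs()["ft_force"])
E
```

```text
[0.71510945 0.0885021  0.27471483] [ 0.47868607 -0.79433779  0.03032769] [1.23124858e-01 7.52217728e-01 9.34241863e-01 1.75275261e+00
 2.19302772e-05 3.05489735e+00] [-3.33606775e-03 -5.97430050e+01  2.54536593e+01  3.49632476e-02
  5.51715748e-04  9.75684306e-04]
[ 0.47868607 -0.79433779  0.03032769]
[ 0.47868607 -0.79433779  0.03032769]
[ 0.47868607 -0.79433779  0.03032769]
```

send_rows([
  [0.002, 0, 0, 0],
  [0, 0, 0, 0],
])

```text
clock: 11.6
eef_pos: [0.7159, 0.0887, 0.2748]
tool_rot: [0.995, 0.105, -0.001, 0.0]
ft_force: [-4.0, -1.3, 0.7]
grip_width: -0.0001
```

send_rows([
  [0.0015, 0, 0, 0],
  [0, 0, 0, 0],
])

```text
clock: 11.8
eef_pos: [0.7161, 0.0887, 0.2748]
tool_rot: [0.995, 0.105, -0.003, 0.0]
ft_force: [-8.8, -2.4, 2.6]
grip_width: 0.0003
```

```bash
python3 lid.py f4
```

```text
lid 1.9735781092545954 x at .115 0.0019399818730768473 [0.012 0.017 0.021 0.025 0.03  0.034 0.039 0.042 0.046 0.051 0.055 0.06
 0.063]
[0.71610307 0.08870943 0.27473707] [-8.84063184 -1.86469435  2.35080077] 11.85
```

View pics/f4.png

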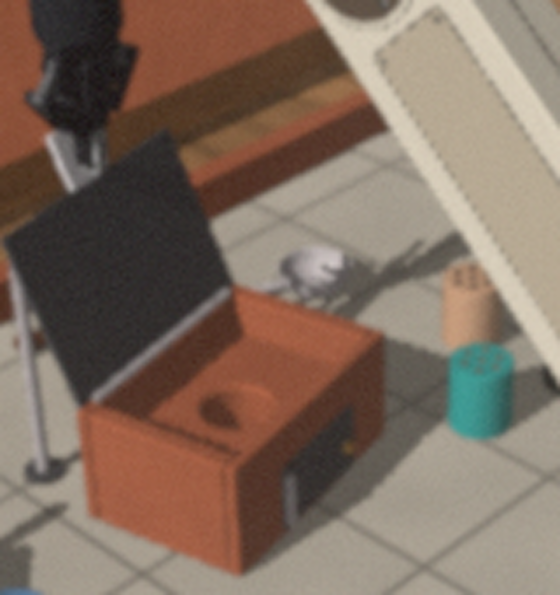

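About 9.3 N along the lid normal at roughly 173 mm from the hinge. That is in range, so I'll hold it.

send_rows([
  [0.0002, 0, 0, 0],
  [0, 0, 0, 0],
  [0, 0, 0, 0],
  [0, 0, 0, 0],
  [0, 0, 0, 0],
  [0, 0, 0, 0],
])

```text
clock: 12.45
eef_pos: [0.7161, 0.0887, 0.2748]
tool_rot: [0.995, 0.105, -0.003, 0.0]
ft_force: [-8.3, -2.1, 2.7]
grip_width: -0.0001
```

send_rows([
  [0, 0, 0, 0],
  [0, 0, 0, 0],
  [0, 0, 0, 0],
  [0, 0, 0, 0],
  [0, 0, 0, 0],
  [0, 0, 0, 0],
  [0, 0, 0, 0],
])

```text
clock: 13.15
eef_pos: [0.7161, 0.0887, 0.2747]
tool_rot: [0.995, 0.105, -0.003, 0.0]
ft_force: [-8.5, -1.6, 1.5]
grip_width: 0.0003
```

send_rows([
  [0.0005, 0, 0, 0],
  [0, 0, 0, 0],
  [0, 0, 0, 0],
  [0, 0, 0, 0],
])

```text
clock: 13.55
eef_pos: [0.7162, 0.0887, 0.2748]
tool_rot: [0.995, 0.105, -0.003, 0.0]
ft_force: [-9.6, -2.0, 2.1]
grip_width: -0.0
```

send_rows([
  [0, 0, 0, 0],
  [0, 0, 0, 0],
  [0, 0, 0, 0],
  [0, 0, 0, 0],
  [0, 0, 0, 0],
  [0, 0, 0, 0],
  [0, 0, 0, 0],
  [0, 0, 0, 0],
  [0, 0, 0, 0],
  [0, 0, 0, 0],
  [0, 0, 0, 0],
])

```text
clock: 14.65
eef_pos: [0.7161, 0.0887, 0.2747]
tool_rot: [0.995, 0.105, -0.003, 0.0]
ft_force: [-9.4, -1.5, 1.8]
grip_width: -0.0002
```

send_rows([
  [-0.003, 0, 0, 0],
  [-0.01, 0, 0, 0],
  [-0.03, 0, 0, 0],
  [-0.04, 0, 0, 0],
  [-0.04, 0, 0, 0],
  [-0.04, 0, 0, 0],
  [-0.04, 0, 0, 0],
  [0, 0, 0, 0],
], claw=1)

```text
clock: 15.45
eef_pos: [0.515, 0.0462, 0.2746]
tool_rot: [0.995, 0.104, -0.002, -0.0]
ft_force: [0.4, 0.3, 0.9]
grip_width: 0.0854
```

```bash
python3 lid.py f5; python3 - <<'E'
from h import *
t,d=cams.camera("top");s,ds=cams.camera("side");np.savez("f.npz",t=t,d=d,s=s,ds=ds)
cv2.imwrite("pics/g1.png",t)
cv2.imwrite("pics/g2.png",cv2.resize(s[180:262,200:300],None,fx=7,fy=7,interpolation=cv2.INTER_CUBIC))
E
```

```text
lid 1.9791264101215336 x at .115 0.0015352083353845566 [0.012 0.017 0.021 0.026 0.03  0.034 0.038 0.042 0.047 0.051 0.056 0.06
 0.064]
[0.5184126  0.04669112 0.2754169 ] [ 1.16677886 -0.10426715  0.42363364] 15.5
```

View pics/g1.png

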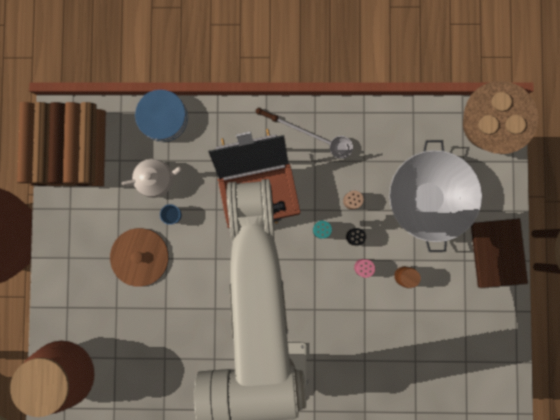

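View pics/g2.png

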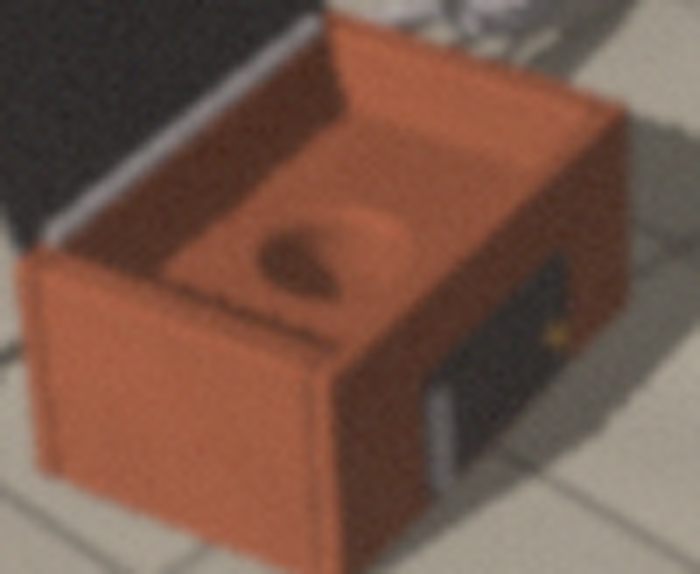

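```bash
python3 - <<'E'
from h import *
s0=np.load("side0.npz");t0=np.load("top0.npz")
P=cloud("side",s0["d"]);w=P[175:230,325:368].reshape(-1,3)
m=(w[:,2]>.062)&(w[:,2]<.08);q=w[m];print("side top cloud",(q.min(0)+q.max(0))/2,q.mean(0),len(q),q.max(0)-q.min(0))
m=(w[:,2]>.02)&(w[:,2]<.06);q=w[m]
# circle fit w/ known r to side surface
from scipy.optimize import least_squares
for lo,hi in((.02,.04),(.035,.055)):
    q=w[(w[:,2]>lo)&(w[:,2]<hi)];q=q[np.linalg.norm(q[:,:2]-[.45,-.259],axis=1)<.045]
    r=least_squares(lambda c:np.hypot(q[:,0]-c[0],q[:,1]-c[1])-.03,[.45,-.259],loss="soft_l1",f_scale=.002);print(r.x,len(q))
print(proj("top",(.45,-.259,.07)),proj("side",(.45,-.259,.07)))
cv2.imwrite("pics/b1.png",np.hstack([cv2.resize(t0["im"][215:260,335:380],(540,540),interpolation=cv2.INTER_CUBIC)]))
cv2.imwrite("pics/b2.png",cv2.resize(s0["im"][180:225,322:367],(540,540),interpolation=cv2.INTER_CUBIC))
E
```

```text
side top cloud [ 0.41664501 -0.21784316  0.06922915] [ 0.44298149 -0.24943567  0.06860762] 187 [0.11965634 0.14215712 0.013618  ]
[ 0.4490445  -0.26040058] 89
[ 0.44904239 -0.2606414 ] 93
(np.float64(356.48855836861435), np.float64(236.83677871690801)) (np.float64(344.39689560784603), np.float64(191.16631700305334))
```

View pics/b1.png

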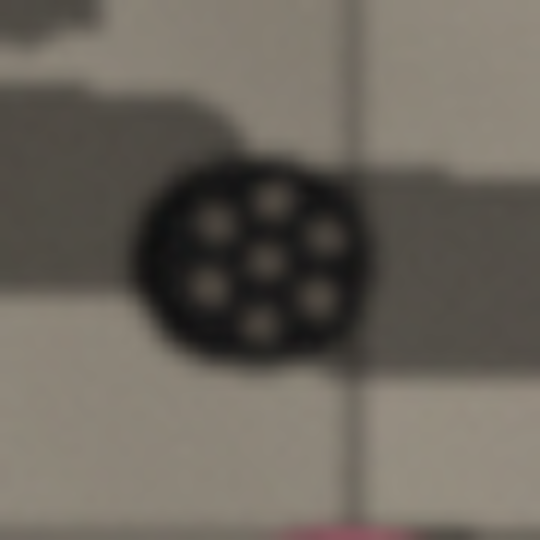

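View pics/b2.png

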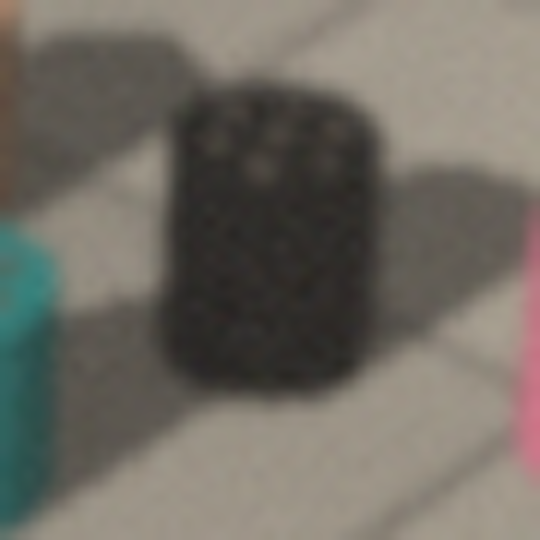

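send_rows([
  [-0.0187, 0.0408, 0, 0],
  [-0.0187, 0.0408, 0, 0],
  [-0.0187, 0.0408, 0, 0],
  [-0.0187, 0.0408, 0, 0],
  [-0.0187, 0.0408, 0, 0],
  [-0.0187, 0.0408, 0, 0],
  [-0.0187, 0.0408, 0, 0],
  [0, 0, 0.04, 0],
  [0, 0, 0.04, 0],
  [0, 0, 0, 0],
  [0, 0, 0, 0],
])

```text
clock: 16.7
eef_pos: [0.4529, -0.2599, 0.1948]
tool_rot: [0.994, 0.105, -0.0, -0.0]
ft_force: [0.0, 0.2, 1.1]
grip_width: 0.0856
```

```bash
python3 - <<'E'
from h import *
o=monitor.get_obs();print(o["eef_pos"],o["joint_pos"])
t,d=cams.camera("top");s,ds=cams.camera("side");np.savez("g.npz",t=t,d=d,s=s,ds=ds)
cv2.imwrite("pics/h1.png",cv2.resize(t[130:240,205:315],(770,770),interpolation=cv2.INTER_CUBIC)[:600])
cv2.imwrite("pics/h2.png",cv2.resize(s[100:230,290:420],(600,600),interpolation=cv2.INTER_CUBIC))
E
```

```text
[ 0.45287779 -0.25988798  0.19484357] [-5.20999306e-01  3.03195189e-01 -6.73704133e-03  1.26167177e+00
  3.95293032e-05  2.41049769e+00]
```

View pics/h1.png

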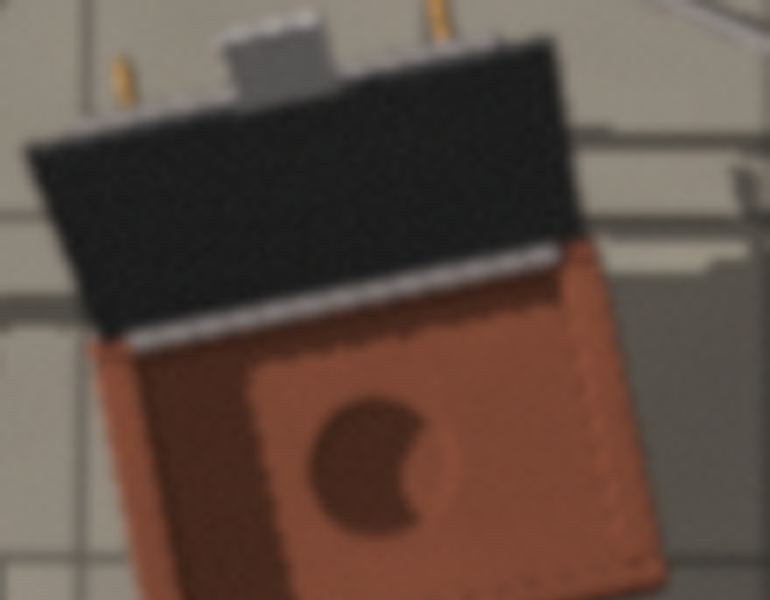

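View pics/h2.png

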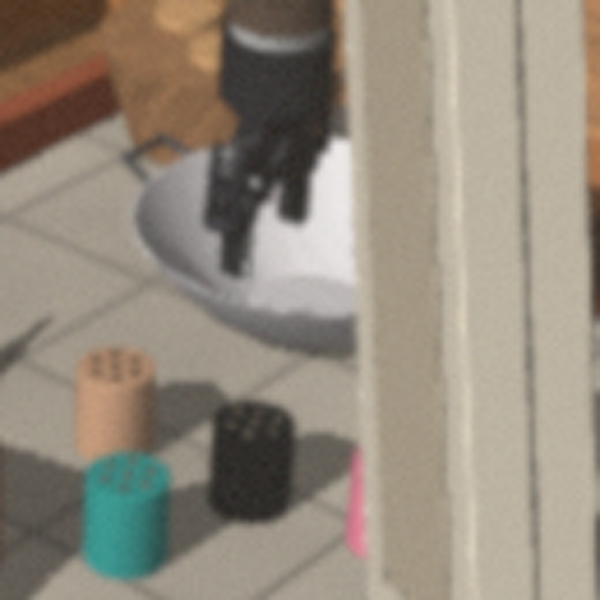

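```bash
python3 - <<'E'
from h import *
g=np.load("g.npz")
u,v=205+385.5/7-.5,130+466/7-.5
print("well top",ray("top",u,v,.075))
# side view from g2 crop & fresh crop
s=g["s"];cv2.imwrite("pics/i1.png",cv2.resize(s[200:235,225:270],(810,630),interpolation=cv2.INTER_CUBIC)[:600])
print(proj("side",(.574,.0605,.075)))
# box-rim: cloud
P=cloud("top",g["d"]);q=P[150:240,210:310].reshape(-1,3)
th=np.radians(12);ex=np.array([np.cos(th),np.sin(th)]);ey=np.array([-ex[1],ex[0]]);H=np.array([.654,.0765])
m=abs(q[:,2]-.075)<.008
x=(q[:,:2]-H)@ex;y=(q[:,:2]-H)@ey
print("ledge",np.percentile(x[m],[1,99]),np.percentile(y[m],[1,99]))
m=(abs(q[:,2]-.115)<.006)&(x<-.02)
print("rim",np.percentile(x[m],[1,99]),np.percentile(y[m],[1,99]))
E
```

```text
well top [0.58184981 0.05904587 0.075     ]
(np.float64(248.43645873676647), np.float64(216.4807083888206))
ledge [-0.16184004 -0.00588593] [-0.09976131  0.09760193]
rim [-0.15765226 -0.02182604] [-0.12084936  0.11766222]
```

View pics/i1.png

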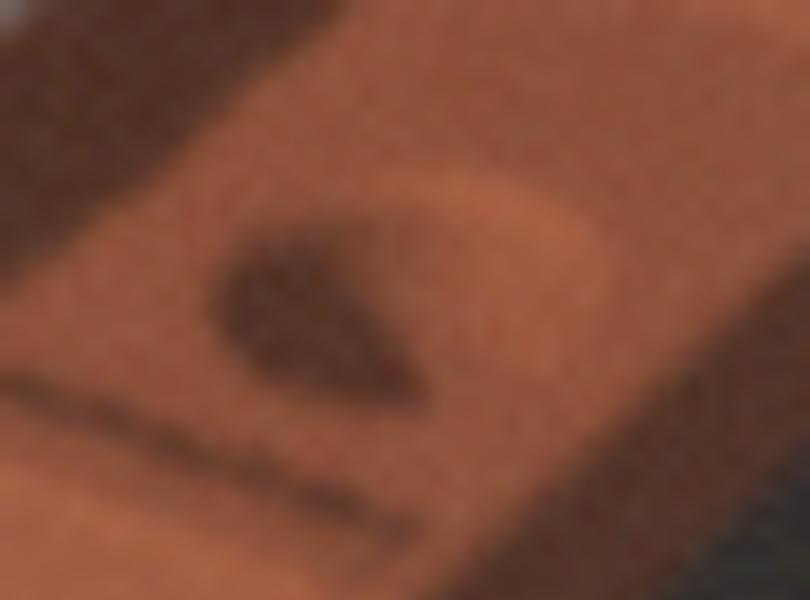

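```bash
python3 - <<'E'
from h import *
print(ray("side",247.2,215.6,.075), ray("side",247.7,216.1,.075))
for c in((.578,.060),(.574,.0605),(.582,.059)):
  print(c,proj("top",c+(.075,)),proj("side",c+(.075,)))
g=np.load("g.npz")
# overlay circles r=.035,.032
a=np.linspace(0,2*np.pi,120)
out=[]
for n,k,(u0,v0,w) in(("top","t",(240,176,40)),("side","s",(226,196,40))):
    im=cv2.resize(g[k][v0:v0+w,u0:u0+w],(400,400),interpolation=cv2.INTER_CUBIC)
    im=cv2.convertScaleAbs(im,alpha=1.6)
    for c,col in(((.578,.060),(0,255,0)),((.574,.0605),(255,0,0))):
        p=np.array([proj(n,(c[0]+.035*np.cos(t),c[1]+.035*np.sin(t),.075)) for t in a]);p=((p-[u0,v0]+.5)*10-.5)
        cv2.polylines(im,[p.astype(int).reshape(-1,1,2)],True,col,1)
    out.append(im)
cv2.imwrite("pics/i2.png",np.hstack(out))
E
```

```text
[0.58019353 0.05988763 0.075     ] [0.57713194 0.06065996 0.075     ]
(0.578, 0.06) (np.float64(259.27185659509666), np.float64(197.2377930714999)) (np.float64(247.66180740633908), np.float64(215.8969414782612))
(0.574, 0.0605) (np.float64(259.10991231842917), np.float64(198.45063998413096)) (np.float64(248.43645873676647), np.float64(216.4807083888206))
(0.582, 0.059) (np.float64(259.58574326189785), np.float64(196.02594363956834)) (np.float64(247.0071117696438), np.float64(215.2459205895628))
```

View pics/i2.png

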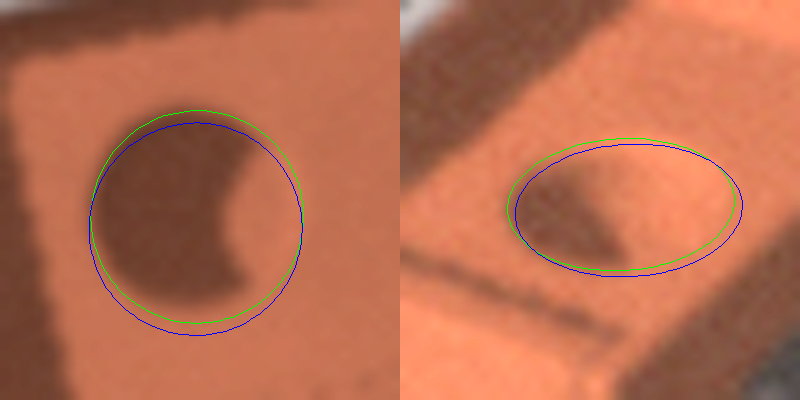

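send_rows([
  [-0.0025, 0, 0.03, 0],
  [0, 0, 0.04, 0],
  [0, 0, 0.04, 0],
  [0, 0, 0.03, 0],
  [0, 0, 0.013, 0],
  [0, 0, 0.007, 0],
  [0, 0, 0, 0],
  [0, 0, 0, 0],
])

```text
clock: 17.6
eef_pos: [0.4513, -0.2609, 0.0366]
tool_rot: [0.994, 0.105, 0.002, 0.001]
ft_force: [-0.1, -0.2, -0.3]
grip_width: 0.0854
```

```bash
python3 - <<'E'
from h import *
o=monitor.get_obs();print(o["eef_pos"],o["ft_force"])
s,ds=cams.camera("side")
cv2.imwrite("pics/j1.png",cv2.resize(s[130:240,290:400],(600,600),interpolation=cv2.INTER_CUBIC))
E
```

```text
[ 0.45130069 -0.2608586   0.03663091] [-0.06286723 -0.22082961 -0.32975249]
```

View pics/j1.png

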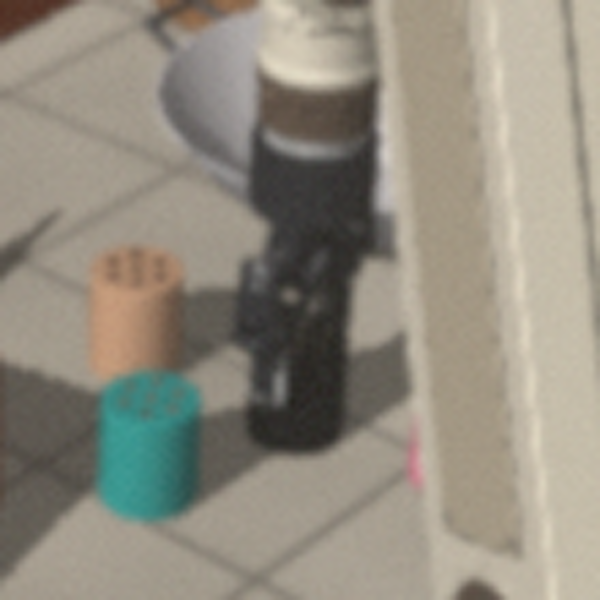

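send_rows([
  [0, 0, 0, 0],
  [0, 0, 0, 0],
  [0, 0, 0, 0],
  [0, 0, 0, 0],
  [0, 0, 0, 0],
  [0, 0, 0, 0],
  [0, 0, 0, 0],
], claw=-1)

```text
clock: 18.35
eef_pos: [0.4505, -0.2605, 0.0362]
tool_rot: [0.995, 0.105, 0.001, 0.001]
ft_force: [-0.6, 0.9, 6.0]
grip_width: 0.0585
```

Gripped (58.5 mm opening). Lifting and moving clear to view it in the hand.

send_rows([
  [0, 0, -0.01, 0],
  [0, 0, -0.03, 0],
  [0, 0, -0.04, 0],
  [0, 0, -0.04, 0],
  [0, 0, -0.03, 0],
  [0.02, -0.04, 0, 0],
  [0.02, -0.04, 0, 0],
  [0.02, -0.04, 0, 0],
  [0.02, -0.04, 0, 0],
  [0, 0, 0, 0],
  [0, 0, 0, 0],
])

```text
clock: 19.45
eef_pos: [0.4942, -0.0858, 0.1849]
tool_rot: [0.994, 0.106, -0.0, 0.0]
ft_force: [-0.4, -0.4, -3.0]
grip_width: 0.0586
```

```bash
python3 - <<'E'
from h import *
o=monitor.get_obs();print(o["eef_pos"],o["ft_force"],o["grip_width"],o["tool_rot"])
s,ds=cams.camera("side");np.savez("k.npz",s=s,ds=ds)
u,v=map(int,proj("side",o["eef_pos"]));print(u,v)
cv2.imwrite("pics/k1.png",cv2.resize(s[v-50:v+50,u-50:u+50],(600,600),interpolation=cv2.INTER_CUBIC))
E
```

```text
[ 0.49416789 -0.08584809  0.18493073] [-0.3952936  -0.39790174 -2.98286237] 0.05863515754033126 [ 9.94352783e-01  1.06124238e-01 -3.93351511e-04  1.83489314e-04]
299 176
```

View pics/k1.png

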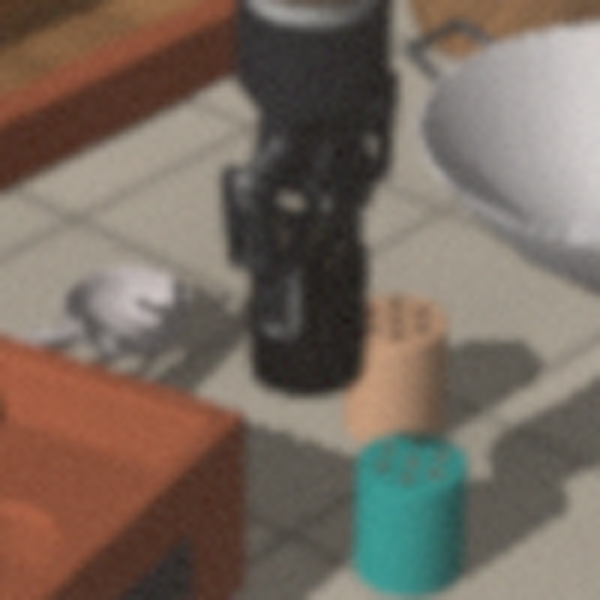

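```bash
python3 - <<'E'
from h import *
from scipy.optimize import least_squares
k=np.load("k.npz");T=np.array([.49417,-.08585,.18493])
P=cloud("side",k["ds"])
w=P[150:220,275:325].reshape(-1,3)
for lo,hi in((-.032,-.012),(-.032,-.022),(-.022,-.005)):
    q=w[(w[:,2]-T[2]>lo)&(w[:,2]-T[2]<hi)&(np.linalg.norm(w[:,:2]-T[:2],axis=1)<.045)]
    r=least_squares(lambda c:np.hypot(q[:,0]-c[0],q[:,1]-c[1])-.03,T[:2],loss="soft_l1",f_scale=.002)
    print(len(q),r.x,r.x-T[:2])
# silhouettes edges: project cylinder model bottom circle
s=k["s"];im=cv2.resize(s[126:226,249:349],(600,600),interpolation=cv2.INTER_CUBIC);im=cv2.convertScaleAbs(im,alpha=1.8)
a=np.linspace(0,2*np.pi,100)
for z,col in((T[2]-.0364,(0,255,0)),(T[2]+.0336,(0,255,255))):
    p=np.array([proj("side",(T[0]+.03*np.cos(t),T[1]+.03*np.sin(t),z)) for t in a])
    cv2.polylines(im,[((p-[249,126]+.5)*6-.5).astype(int).reshape(-1,1,2)],True,col,1)
cv2.imwrite("pics/k2.png",im[150:450,150:450].repeat(2,0).repeat(2,1))
E
```

```text
103 [ 0.49346003 -0.08672116] [-0.00070997 -0.00087116]
54 [ 0.49388423 -0.086333  ] [-0.00028577 -0.000483  ]
84 [ 0.4930333  -0.08689748] [-0.0011367  -0.00104748]
```

View pics/k2.png

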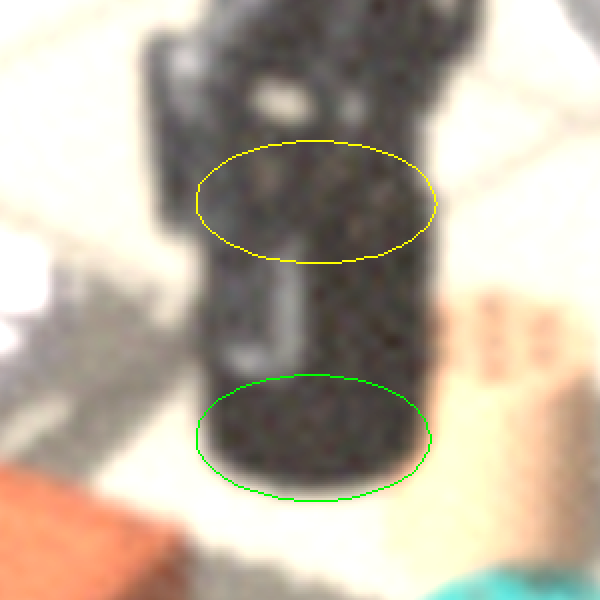

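send_rows([
  [0.0284, -0.0312, 0, 0],
  [0.0284, -0.0312, 0, 0],
  [0.0284, -0.0312, 0, 0],
  [0.0284, -0.0312, 0, 0],
  [0, 0, 0.02, 0],
  [0, 0, 0.02, 0],
  [0, 0, 0.018, 0],
  [0, 0, 0, 0],
  [0, 0, 0, 0],
])

```text
clock: 20.4
eef_pos: [0.5794, 0.0574, 0.1268]
tool_rot: [0.995, 0.104, -0.001, 0.0]
ft_force: [0.5, 0.1, -2.4]
grip_width: 0.0583
```

```bash
python3 - <<'E'
from h import *
o=monitor.get_obs();print(o["eef_pos"],o["ft_force"],o["grip_width"],o["joint_pos"][5])
s,ds=cams.camera("side");np.savez("l.npz",s=s,ds=ds)
T=o["eef_pos"]
im=cv2.resize(s[170:240,215:285],(700,700),interpolation=cv2.INTER_CUBIC);im=cv2.convertScaleAbs(im,alpha=1.6)
a=np.linspace(0,2*np.pi,100)
for c,r,col in(((T[0],T[1],T[2]-.0364),.03,(0,255,0)),((T[0],T[1],.075),.035,(255,255,0))):
    p=np.array([proj("side",(c[0]+r*np.cos(t),c[1]+r*np.sin(t),c[2])) for t in a])
    cv2.polylines(im,[((p-[215,170]+.5)*10-.5).astype(int).reshape(-1,1,2)],True,col,1)
cv2.imwrite("pics/l1.png",im[:600])
E
```

```text
[0.57935494 0.05736043 0.12679179] [ 0.52131939  0.08432509 -2.38932151] 0.05833735928692682 3.0327574362212286
```

View pics/l1.png

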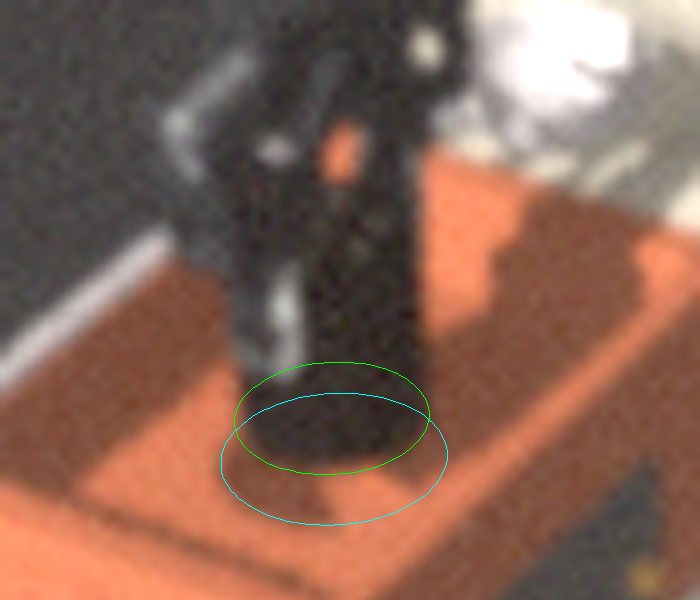

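send_rows([
  [0.002, -0.0018, 0, 0],
  [0, 0, 0.006, 0],
  [0, 0, 0.006, 0],
  [0, 0, 0, 0],
  [0, 0, 0, 0],
])

```text
clock: 20.95
eef_pos: [0.5807, 0.061, 0.1144]
tool_rot: [0.994, 0.105, -0.0, 0.0]
ft_force: [-0.1, -0.9, -2.6]
grip_width: 0.0587
```

send_rows([
  [0, 0, 0.0015, 0],
  [0, 0, 0.0015, 0],
  [0, 0, 0, 0],
])

```text
clock: 21.25
eef_pos: [0.581, 0.061, 0.1116]
tool_rot: [0.995, 0.105, -0.0, 0.0]
ft_force: [-0.9, 1.2, -2.1]
grip_width: 0.0586
```

send_rows([
  [0, 0, 0.001, 0],
  [0, 0, 0.001, 0],
  [0, 0, 0, 0],
])

```text
clock: 21.55
eef_pos: [0.581, 0.061, 0.1096]
tool_rot: [0.995, 0.105, -0.0, 0.0]
ft_force: [0.6, -0.3, -2.8]
grip_width: 0.0588
```

send_rows([
  [0, 0, 0.001, 0],
  [0, 0, 0, 0],
])

```text
clock: 21.75
eef_pos: [0.581, 0.061, 0.1087]
tool_rot: [0.995, 0.105, -0.0, 0.0]
ft_force: [0.5, 0.1, -2.3]
grip_width: 0.0584
```

send_rows([
  [0, 0, 0.001, 0],
  [0, 0, 0.001, 0],
  [0, 0, 0, 0],
])

```text
clock: 22.05
eef_pos: [0.581, 0.061, 0.1066]
tool_rot: [0.995, 0.105, -0.0, -0.0]
ft_force: [0.7, 0.2, -2.1]
grip_width: 0.0583
```

send_rows([
  [0, 0, 0.001, 0],
  [0, 0, 0.001, 0],
  [0, 0, 0, 0],
])

```text
clock: 22.35
eef_pos: [0.581, 0.061, 0.1046]
tool_rot: [0.995, 0.105, -0.0, -0.0]
ft_force: [-0.1, -0.5, -2.8]
grip_width: 0.0586
```

send_rows([
  [0, 0, 0.002, 0],
  [0, 0, 0.002, 0],
  [0, 0, 0.002, 0],
  [0, 0, 0, 0],
])

```text
clock: 22.75
eef_pos: [0.5808, 0.0609, 0.0983]
tool_rot: [0.995, 0.105, -0.0, 0.0]
ft_force: [-1.1, -0.7, -1.6]
grip_width: 0.0585
```

send_rows([
  [0, 0, 0.002, 0],
  [0, 0, 0.002, 0],
  [0, 0, 0.002, 0],
  [0, 0, 0.002, 0],
  [0, 0, 0, 0],
])

```text
clock: 23.25
eef_pos: [0.5808, 0.061, 0.0904]
tool_rot: [0.995, 0.105, -0.0, 0.0]
ft_force: [-1.2, -0.7, -2.3]
grip_width: 0.0583
```

send_rows([
  [-0.0003, 0, 0.002, 0],
  [0, 0, 0.002, 0],
  [0, 0, 0.002, 0],
  [0, 0, 0.002, 0],
  [0, 0, 0.002, 0],
  [0, 0, 0, 0],
])

```text
clock: 23.85
eef_pos: [0.5805, 0.0609, 0.0804]
tool_rot: [0.995, 0.105, -0.0, -0.0]
ft_force: [-0.4, -0.1, -2.3]
grip_width: 0.0586
```

send_rows([
  [0, 0, 0.001, 0],
  [0, 0, 0.001, 0],
  [0, 0, 0, 0],
])

```text
clock: 24.15
eef_pos: [0.5807, 0.0609, 0.0787]
tool_rot: [0.995, 0.105, -0.0, 0.0]
ft_force: [-0.3, -0.2, -1.4]
grip_width: 0.0586
```

send_rows([
  [0, 0, 0.001, 0],
  [0, 0, 0, 0],
])

```text
clock: 24.35
eef_pos: [0.5808, 0.0609, 0.0777]
tool_rot: [0.995, 0.105, -0.0, 0.0]
ft_force: [-1.0, 0.6, -1.1]
grip_width: 0.0586
```

send_rows([
  [0, 0, 0.001, 0],
  [0, 0, 0, 0],
])

```text
clock: 24.55
eef_pos: [0.5807, 0.0609, 0.0767]
tool_rot: [0.995, 0.105, -0.0, -0.0]
ft_force: [-0.4, -0.4, -1.7]
grip_width: 0.0588
```

send_rows([
  [0, 0, 0.0005, 0],
  [0, 0, 0, 0],
])

```text
clock: 24.75
eef_pos: [0.5808, 0.0609, 0.0763]
tool_rot: [0.995, 0.105, 0.0, 0.0]
ft_force: [-0.2, 0.0, -2.9]
grip_width: 0.0585
```

send_rows([
  [0, 0, 0.0007, 0],
  [0, 0, 0, 0],
])

```text
clock: 24.95
eef_pos: [0.5808, 0.0609, 0.0762]
tool_rot: [0.995, 0.105, 0.0, -0.0]
ft_force: [-1.6, -0.3, 3.0]
grip_width: 0.0583
```

send_rows([
  [0, 0, 0.0007, 0],
  [0, 0, 0, 0],
])

```text
clock: 25.15
eef_pos: [0.5809, 0.0609, 0.0762]
tool_rot: [0.995, 0.105, 0.0, -0.0]
ft_force: [-2.9, 0.3, 7.2]
grip_width: 0.0586
```

Contact came at TCP z = 0.0762, as predicted for the well floor. Easing off and releasing.

send_rows([
  [0, 0, -0.001, 0],
  [0, 0, 0, 0],
])

```text
clock: 25.35
eef_pos: [0.581, 0.0609, 0.0763]
tool_rot: [0.995, 0.105, 0.0, -0.0]
ft_force: [-2.0, 0.6, 3.4]
grip_width: 0.0589
```

send_rows([
  [0, 0, 0, 0],
  [0, 0, 0, 0],
  [0, 0, 0, 0],
  [0, 0, 0, 0],
  [0, 0, 0, 0],
], claw=1)

```text
clock: 25.85
eef_pos: [0.5809, 0.0609, 0.0758]
tool_rot: [0.995, 0.105, -0.0, -0.0]
ft_force: [-0.4, 0.6, -0.4]
grip_width: 0.0852
```

send_rows([
  [0, 0, -0.01, 0],
  [0, 0, -0.02, 0],
  [0, 0, -0.03, 0],
  [0, 0, -0.04, 0],
  [0, 0, -0.04, 0],
  [-0.03, 0.03, 0, 0],
  [-0.03, 0.03, 0, 0],
  [-0.03, 0.03, 0, 0],
  [-0.03, 0.03, 0, 0],
  [-0.03, 0.03, 0, 0],
  [-0.03, 0.03, 0, 0],
  [0, 0, 0, 0],
])

```text
clock: 27.05
eef_pos: [0.4398, -0.156, 0.217]
tool_rot: [0.995, 0.101, -0.0, 0.001]
ft_force: [1.3, 0.5, 0.1]
grip_width: 0.0854
```

```bash
python3 lid.py z1; python3 - <<'E'
from h import *
o=monitor.get_obs();print(o["eef_pos"],o["ft_force"],o["grip_width"])
s,ds=cams.camera("side");t,dt=cams.camera("top")
P=cloud("top",dt);c=np.array([.581,.060]);q=P[170:225,230:290].reshape(-1,3)
m=(np.linalg.norm(q[:,:2]-c,axis=1)<.022);print("top z",np.percentile(q[m,2],[5,50,95]))
cv2.imwrite("pics/z2.png",s);cv2.imwrite("pics/z4.png",t)
cv2.imwrite("pics/z3.png",cv2.resize(s[150:270,190:310],(600,600),interpolation=cv2.INTER_CUBIC))
E
```

```text
lid 1.9767839307019335 x at .115 0.0018280796932467758 [0.012 0.017 0.021 0.026 0.03  0.035 0.039 0.043 0.046 0.051 0.056 0.06
 0.064]
[ 0.44121617 -0.15445165  0.21698653] [-0.24240167 -0.12819225 -0.13423379] 27.1
[ 0.44121617 -0.15445165  0.21698653] [-0.24240167 -0.12819225 -0.13423379] 0.08513149968379694
top z [0.10389282 0.11023674 0.11745109]
```

View pics/z3.png

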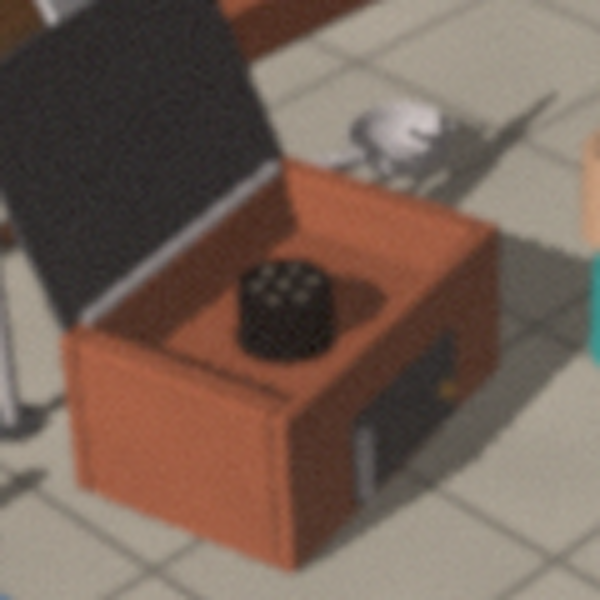

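View pics/z4.png

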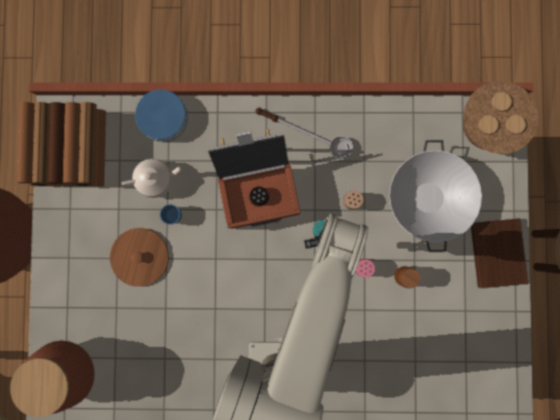

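The briquette stands seated in the well (top at z 0.110, as required). The lid rests at 1.977 rad and everything else is in place. Handing in.

```bash
python3 - <<'E'
from workcell import order
print(order.job_done())
E
```

```text
the job is handed in; nothing more can be done
None
```

The lid is open on its rest bar and the fresh black briquette stands fully down in the fuel well. I handed the job in at about 27 s of the 72 s allowed.

- **Lid:** I lifted it by pinching the tab. The tab slipped out of the grip near upright, but the lid hung there, so I went round to its front with shut fingers. The lid then ran ahead of the fingers and settled at 1.97 rad without a clear felt contact. I met it there and held about 9 to 10 N on it, roughly 173 mm from the hinge, for about 3 s. After I let go it stayed at 1.977 rad.
- **Briquette:** It went into the well without forcing and met the floor at the expected depth. Its weight stopped showing in the force reading and I pressed with about 7 N at most, then let go. The last depth check puts its top at 0.110 m, which is the fully seated height.
- **Other things:** In the last pictures the burnt briquette and the kitchen things are where they were, and the gripper touches nothing.
- **Disagreement:** The first lid-based estimate of the well position was about 8 mm off from the direct view of the well once the lid was open. I used the direct view, and the fit confirmed it.

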